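# Pin the handwheel shaft of a dough roller with a loop pin

### The arm

A 6-joint arm with a two-finger parallel gripper is mounted at the origin on a cart in front of the work surface, level with it; the furniture and walls round the work are solid. World frame = base frame: x ahead of the robot, y to its left, z up, the work surface at z = 0. Lengths are in mm, angles in rad, forces in N, time in s.
With the tool pointing down it reaches from about 425 to 1125 mm from the base axis. Payload 14.9 kg.
Tool frame: the origin (TCP) lies at the very end of the fingers, on their centre line; the grasp point (between the pads) lies r.grip_point_offset behind it (r.grip_point_offset is the distance from the TCP to the grasp point, in mm); z points along the fingers, y is the line along which they close (so a half turn about z gives the same grasp; the last joint's range is limited). The gripper opens to 91 mm and grips with 3 to 60 N. Pads are 32 mm wide; open, the fingers measure 118 mm over their backs; the gripper's body (76 mm by 178 mm) begins 60 mm behind the grasp point.
Start: joints at [-1.352, 0.379, 1.734, -0, 1.028, -0.033], TCP at [174.398, -677.94, 213.932] pointing down, gripper open.
Joint ranges: [-2.77, 2.77], [-0.74, 2.19], [0, 2.66], [-1.06, 4.2], [0.31, 2.87], [-3.08, 3.08]. Speed limits (rad/s): [1.89, 1.89, 2.39, 3.14, 3.14, 3.14].

### API

Orientations are given as a rotation vector (axis times angle).
In Python, from bench import r, cams, job gives the robot as it stands.
- The arm moves only by the tool arm_command, never from a script. Its argument "commands" is one flat list of numbers, 6 for each row, row after row: the shift along the tool's x, y, z in units of 30 mm (1.0 is 30 mm), then the turn, a rotation vector about the tool's x, y, z in units of 5 degrees (1.0 is 5 degrees). In form: [x, y, z, ax, ay, az, x, y, z, ax, ay, az, ...]. A call has 1 to 8 rows; each row shifts and turns the commanded pose from where the row before left it, along the tool's axes as they then stand; what a row does not reach is not made up. A row lasts 1/12 s, in which the tool goes at most 41.7 mm and 7.16 degrees, less where a joint would pass 70% of its speed; a pose out of reach is approached as far as the arm can. A call is refused whole if a number of a shift passes 1 or a number of a turn 1, either way. A call with a gripper value outside its range is refused whole. "hand" is the gripper's target within -1 to 1 (shut at 1, half-way at 0, fully open at -1), set as the call begins (left out, the last holds). The fingers move at their own pace and stop on an object; "grip_force" is the grip in N (left out, the last holds). Time passes only in rows, so rows that do not move let the fingers close. It gives the time, the measured TCP pose, the force, the opening and the grip force at its end, in the units of the state.
- r.get_state(): the state, without advancing time (a new reading comes with each control period).
- cams.get_image(name): name is "side" or "top"; returns a dict with "frame" (420x560x3 uint8, blue, green, red), "camera_matrix" (3x3 intrinsics, pixels), "R" (3x3) and "t" (3): a world point X has camera coordinates R X + t. Camera axes: x right, y down, z forward; pixel columns grow to the right and rows downward; lengths in mm; the calibration is good to about 2 mm. A picture is of the moment at which its call begins. There is no depth.
- job.sign_off(): hands the job in; it is judged then, once.
Trained networks look in a picture, given as the dict that the camera call returned (one of the last four; its "shot" number tells which), for a name from the list of things; names that differ only in an ending like _2 or _b are one class to them, and where a whole thing is asked for, a point or a joint stands for the part that bears it (a point fixed in the world has none). Each returns a list of dicts, best first, with "conf" (0 to 1); they miss things now and then, are a little off and sometimes report something else, mostly with a low value. They report only what shows in the picture. A call takes as long as a camera call.
- cams.spot_in(name, picture): "bbox" ([left, top, right, bottom] in pixels, round what is visible of it).
- cams.trace(name, picture): "mask" (420x560 bool, what is visible of it) and "bbox" ([left, top, right, bottom] in pixels, round what is visible of it).
- cams.landmark_of(name, picture): "centre" ([column, row] in pixels: a listed point, or the origin of a listed thing).
The state is a dict: "t": time; "joints": joint angles; "joint_velocities": joint speeds; "effort": joint torques, N m; "eef_pos": TCP position; "tcp_rot": TCP orientation; "wrist_force": force on the tool from outside, world axes, zero at the start; "torque": the same for the moment, N m; "grip_width": finger opening in mm; "grip_force": force on a finger pad.
Only numpy, scipy, OpenCV 4.12 (cv2) and the standard library are available. Lean on these libraries where they do the work, as an engineer would, in place of code of your own. Each camera call takes 0.05 s, during which the arm holds its last target. There are 200 camera calls.

### The job

Take the loop pin out of the wooden block and push it gently down through the cross hole near the end of the dough roller's square shaft until its collar sits fully home, with the loop on the side of the free shaft end. Then swing the sprung loop over the shaft end until it snaps in under the shaft, and let go. Never press or knock hard on the roller, and leave the spice jar, the onion and the garlic where they are.

Things in the scene. Friction and masses are not known exactly. Their poses are not given: they have to be found in the camera images.
- roller: Table-top dough roller, fixed. Origin on the worktop under point hole_mid; x runs along its level shaft into the machine, -x out past the free shaft end, z up. Shaft: steel, 24 mm square, underside 50, flat top 74 mm above the worktop. Frame with two rollers at x = 55 to 170 mm, 120 mm wide, 116 mm high. Pressing on roller, shaft or wheel with over 40 N is too hard.
- hole_mid (a point): Mid place of the cross hole's mouth, on the shaft's top. The shaft has end float: hole, end face and wheel together stand still up to 10 mm further in or out along x, unknown, not shown by this point; light forces do not shift them. The hole is vertical, through, 10.5 mm round, rim broken 0.8 mm, centred in y. The flat end face is 26 mm out (-x) from its centre, upper and lower edges rounded 5 mm.
- wheel_mid (a point): Mid place of the front face of the handwheel's hub, on the shaft's axis (axes as the roller's). Hub 38 mm across, black lobed wheel 74 mm across, 32 mm inboard of the hole's centre; shifts with the shaft's end float.
- block: Fixed wooden block 50 x 50 x 45 mm high with a vertical 11 mm through hole at its centre, in which the pin stands. Origin at the centre of its underside.
- pin_grip (a point): Grip centre of the loop pin's flat-sided dark head (loose steel pin, about 0.1 kg). z up along the pin. The head is 18 mm along x, 14 mm along y (grip across y), from 21 mm below to 11 mm above this point. The loop is on the pin's -x side, so the pin's x axis must finally point as the roller's x.
- pin_collar (a point): On the pin's axis at the underside of its 20 mm collar, 30 mm below pin_grip, same axes. It stands on the block's top at the start; fully home it lies 74 mm above the worktop. Below it runs the round 9 mm shank, 36 mm long, its last 2.5 mm tapering to 6.4 mm.
- loop_hinge (a point): Middle of the loop's hinge axis, on the pin: 7 mm to -x of the pin's axis, 6 mm above pin_collar; axes as the pin's. The hinge rod lies along y, 42 mm long, 6.4 mm thick.
- loop (a joint): Hinge angle of the loop (rad): 0 = hanging down along the shank (closed), 1.57 = straight out to the pin's -x side (about where it starts), larger = higher; stop at 1.9. Stays where left (friction about 1 N at the bar). Closing over the shaft end, it stretches over the rounded lower edge (most, about 2.5 mm, near 0.5 rad), which takes 5 to 10 N, then slips under and rests between 0 and 0.35.
- loop_bar (a point): Middle of the loop's cross bar (5 mm wire, legs 38 mm apart), 33.5 mm from the hinge. Here a pressing tab 16 mm wide, 3 mm thick stands out 20 mm at right angles to the loop: up when the loop stands straight out, outward (-x) when it hangs down. This point's -x points along the tab, z from bar to hinge. The bar can spring away from the hinge by up to 6 mm, 3 N per mm.
- spice_jar: Bystander: spice jar, 44 mm across and 96 mm high, standing loose; origin at the centre of its underside.
- onion: Bystander: onion, 82 mm across, 94 mm high, loose; origin at the centre of its underside.
- garlic: Bystander: garlic bulb, 48 x 50 x 51 mm, loose; origin at the centre of its underside.

How it is judged (in metres and radians):
On the way, in this order (a step that is already met when the one before it is completed fails the run):
1. the pin is pushed fully home through the cross hole, loop still open (z of pin_collar in the frame of roller between 0.071 and 0.077 m and x of pin_collar in the frame of roller between -0.014 and 0.014 m and y of pin_collar in the frame of roller between -0.004 and 0.004 m and value of joint loop above 0.7 rad), for 0.1 s.
2. the loop has snapped over the shaft end and under the shaft (value of joint loop below 0.4 rad and z of loop_bar in the frame of roller below 0.05 m), for 0.1 s.
At the end, for the whole second after the job is handed in: The pin stands upright (within 8 degrees) in the cross hole with its collar within 3 mm of the shaft's top, and the loop has passed over the free shaft end and is snapped in under the shaft (hinge angle below 0.4 rad, bar below the shaft's underside); all is let go (all of step 2 and z of pin_collar in the frame of roller between 0.071 and 0.077 m and x of pin_collar in the frame of roller between -0.014 and 0.014 m and y of pin_collar in the frame of roller between -0.004 and 0.004 m and angle between pin_grip's own z axis and vertical below 0.15 rad and horizontal distance between loop_bar and pin_collar below 0.026 m and x of loop_bar in the frame of roller below 0.005 m and y of loop_bar in the frame of roller between -0.008 and 0.008 m); the robot touches nothing.
It fails at once if pressed or knocked the roller, shaft or handwheel with more than 40 N (contact force between roller and anything else above 40 N).
It fails at once if moved the spice jar, onion or garlic by more than 3 cm (distance of any of spice_jar, onion, garlic from where it was at the start of the episode above 0.03 m).
It also fails if it takes over 64 s, if anything falls off the work surface, if the arm or the gripper's body presses on something with over 40 N, if the wrist force passes 120 N, or if a joint passes its speed limit or range.

## Working session

There is one attempt and no reset: what is moved stays moved. The work goes in short steps, Python scripts to look and compute and a tool call to move; the robot and the scene stay as the last step left them, time stands still between calls to the robot, and variables do not carry over. Pictures are saved under pics/ and viewed, at most 10 in all, crops included, and the job is handed in when it is done.

Besides the shell and the picture viewer there is one more tool, called after "Request:" by a JSON object that holds its "name" and its "arguments", one argument or row to a line. arm_command: Moves the arm, as the interface text tells. Its arguments: {"type":"object","properties":{"commands":{"type":"array"},"hand":{"type":"number"},"grip_force":{"type":"number"}},"required":["commands"]}

```bash
mkdir -p pics; cat > h.py <<'E'
import numpy as np,cv2
from scipy.spatial.transform import Rotation as Ro
from bench import r,cams,job
def shots(): return {n:cams.get_image(n) for n in("side","top")}
def tri(pts,S):
    A=[]
    for n,p in pts.items():
        P=np.array(S[n]["camera_matrix"])@np.c_[np.array(S[n]["R"]),np.array(S[n]["t"])]
        A+= [p[0]*P[2]-P[0],p[1]*P[2]-P[1]]
    A=np.array(A); return np.linalg.lstsq(A[:,:3],-A[:,3],rcond=None)[0]
def proj(X,s):
    c=np.array(s["camera_matrix"])@(np.array(s["R"])@np.array(X)+np.array(s["t"])); return c[:2]/c[2]
def onz(p,s,z):
    d=np.array(s["R"]).T@np.linalg.inv(s["camera_matrix"])@[p[0],p[1],1]; o=-np.array(s["R"]).T@np.array(s["t"])
    return o+d*(z-o[2])/d[2]
def lm(S,names):
    out={}
    for k in names:
        pts={}
        for n in S:
            L=cams.landmark_of(k,S[n])
            if L: pts[n]=L[0]["centre"]; print(k,n,np.round(L[0]["centre"],1),round(L[0]["conf"],2),end=' | ')
        if len(pts)==2:
            out[k]=X=tri(pts,S); print(np.round(X,1),'err',[np.round(proj(X,S[n])-pts[n],1).tolist() for n in pts])
        else: print()
        out[k+'_px']=pts
    return out
E
python3 - <<'E'
from h import *
S=shots()
for n in S:
    cv2.imwrite(f"pics/{n}0.png",S[n]["frame"]); print(n,np.round(-np.array(S[n]["R"]).T@S[n]["t"]), S[n]["camera_matrix"][0][0])
lm(S,["hole_mid","wheel_mid","roller","block","pin_grip","pin_collar","loop_hinge","loop_bar","spice_jar","onion","garlic"])
print(r.get_state(), r.grip_point_offset)
E
```

```text
side [ 389. -839.  733.] 423.06423734008644
top [ 266.  156. 1104.] 435.3681132160273
hole_mid side [283.6 180.4] 0.65 | hole_mid top [208.1 185.6] 0.97 | [466.1 301.3  78.5] err [[0.0, -0.0], [0.0, 0.0]]
wheel_mid side [290.3 178.4] 0.78 | wheel_mid top [203.1 177.7] 0.59 | [486.6 313.5  78.1] err [[-0.3, 0.1], [-0.0, -0.4]]
roller side [280.9 202.7] 0.68 | roller top [213.5 194.8] 0.68 | [458.3 298.7  -2.4] err [[-0.2, 0.0], [-0.0, -0.3]]
block side [271.7 237.3] 0.79 | block top [291.5 203.5] 0.85 | [426.7  98.7  13.2] err [[1.3, -0.2], [0.1, 1.3]]
pin_grip side [272.  214.6] 0.6 | pin_grip top [286.4 202.4] 0.49 | [423.5 114.4  78.4] err [[-0.2, 0.0], [-0.0, -0.2]]
pin_collar side [271.5 222.4] 0.68 | pin_collar top [288.5 208. ] 0.69 | [417.6 108.9  55.4] err [[-1.8, 0.3], [-0.1, -2.0]]
loop_hinge side [267.3 225.7] 0.63 | loop_hinge top [285.7 207. ] 0.74 | [414.3 114.7  41.7] err [[1.1, -0.2], [0.1, 1.2]]
loop_bar side [262.2 227.6] 0.62 | loop_bar top [290.5 219.8] 0.56 | [391.  104.   41.6] err [[-2.1, 0.3], [-0.2, -2.3]]
spice_jar side [314.3 320.4] 0.65 | 
onion side [245.
[... 204 characters left out ...]
, -1.2]]
{'t': 1.2, 'joints': array([-1.35227301e+00,  3.78883539e-01,  1.73417843e+00,  2.07710728e-05,
        1.02852501e+00, -3.32823598e-02]), 'joint_velocities': array([ 0.00095277, -0.00101763, -0.00054547, -0.00084213, -0.00077237,
        0.00031339]), 'effort': array([-3.37204074e-03, -7.63713741e+01, -4.34752393e+01,  6.49653445e-02,
        3.89292184e-02,  2.08119747e-05]), 'eef_pos': array([ 174.42284352, -677.94274654,  213.95397047]), 'tcp_rot': array([3.11672415e+00, 3.94474074e-01, 2.86508627e-05]), 'wrist_force': array([-0.56151427, -0.94935827, -0.31020853]), 'torque': array([ 0.04874492, -0.01708803,  0.01410093]), 'grip_force': 0.0, 'grip_width': 90.99487419141938} 18.8
```

```bash
python3 - <<'E'
import cv2,numpy as np
t=cv2.imread("pics/top0.png"); s=cv2.imread("pics/side0.png")
a=cv2.resize(t[140:260,110:310],(800,480),interpolation=cv2.INTER_CUBIC)
cv2.imwrite("pics/topc.png",a)
b=cv2.resize(s[130:250,210:330],(600,600),interpolation=cv2.INTER_CUBIC)
cv2.imwrite("pics/sidec.png",b)
E
```

```text
(no output)
```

View pics/topc.png

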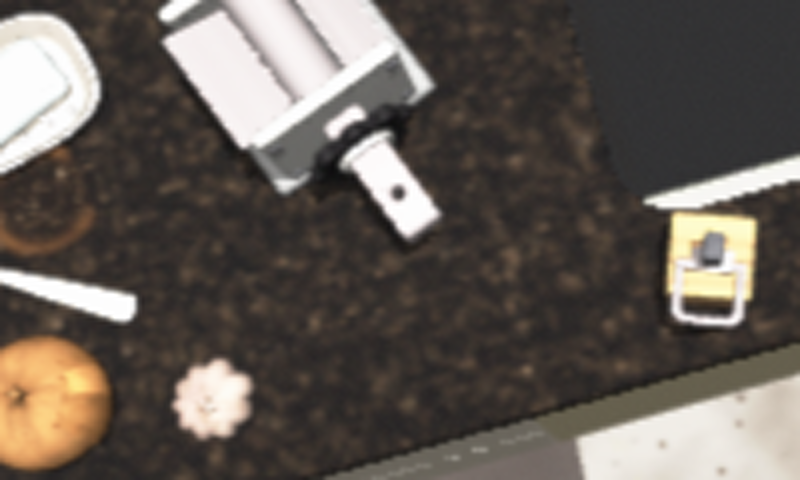

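View pics/sidec.png

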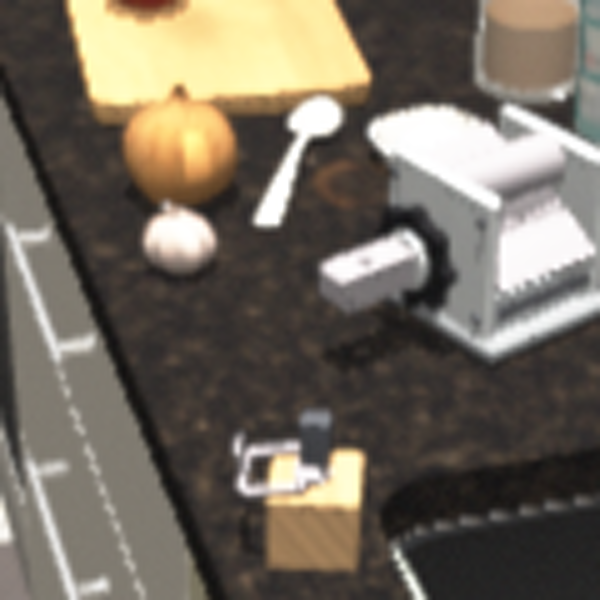

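View pics/side0.png

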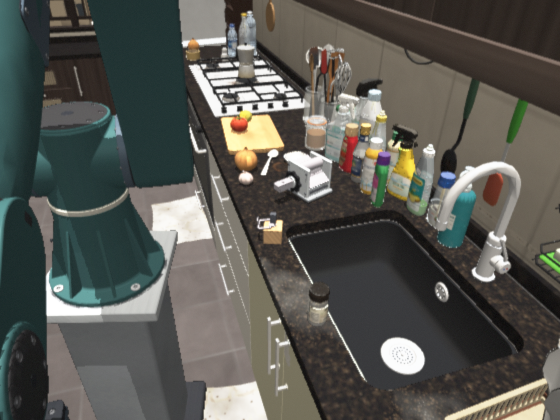

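The top crop (4×, offset 110,140) shows the dark hole at about (398,192), i.e. full-image (209.5,188). The shaft points down-right, the pin's head is at (712,247), i.e. (288,202), and the loop points to image-down at (708,320). In the side view the loop lies level on the left, and the garlic and onion are well clear. The jar at (318,300) is near the start path, so I'll measure with pixel analysis.

```bash
python3 - <<'E'
from h import *
S={n:cams.get_image(n) for n in("top","side")}
T=S["top"]; g=cv2.cvtColor(T["frame"],cv2.COLOR_BGR2GRAY).astype(float)
def world(p,z): return np.round(onz(p,T,z)[:2],1)
# hole: dark centroid in shaft
x0,x1,y0,y1=204,214,183,193
w=np.clip(150-g[y0:y1,x0:x1],0,None); 
print(np.round(g[y0:y1,x0:x1]).astype(int))
yy,xx=np.mgrid[y0:y1,x0:x1]
for lo in(205.5,):
    m=(np.hypot(xx-209.2,yy-187.8)<3); h=np.array([(w*m*xx).sum(),(w*m*yy).sum()])/(w*m).sum(); print("hole px",h,world(h,74))
# shaft bright region
m=(g>140).astype(np.uint8); 
u=np.array([1,1.4])
for a,b in[((352,165),(405,235)),((395,140),(440,210)),((368,150),(422,225))]:
    A,B=[onz((110+p[0]/4,140+p[1]/4),T,74)[:2] for p in(a,b)]; d=A-B; print("yaw",np.arctan2(d[1],d[0]),A,B)
for nm,p,z in[("head",(712,247),86),("barL",(675,322),51),("barR",(742,322),51),("hingeL",(675,262),51),("hingeR",(742,265),51),
  ("bTL",(672,213),45),("bTR",(756,217),45),("bBR",(752,300),45)]:
    print(nm,world((110+p[0]/4-.4,140+p[1]/4-.4),z))
# dark head pixels
hy,hx=np.mgrid[193:211,280:297]; print(np.round(g[193:224,277:299]).astype(int))
for nm in("pin_grip","roller","block","loop"):
    for n in S:
        t=cams.trace(nm,S[n])
        if t:
            M=t[0]["mask"].astype(np.uint8); print(nm,n,round(t[0]["conf"],2),t[0]["bbox"],cv2.minAreaRect(cv2.findNonZero(M)) if M.any() else None)
L=cams.landmark_of("spice_jar",S["side"]);print(onz(L[0]["centre"],S["side"],0))
for k in("garlic","onion"):
    for n in S:
        L=cams.landmark_of(k,S[n]); print(k,onz(L[0]["centre"],S[n],0) if L else 0)
E
```

```text
[[252 252 252 252 252 252 252 243 182  88]
 [252 252 252 252 252 252 252 251 234 158]
 [252 252 252 252 251 248 249 252 251 233]
 [251 252 251 241 199 158 184 240 252 251]
 [250 246 243 213 124  86 106 207 248 252]
 [249 251 246 201 109  69  82 188 246 252]
 [233 250 250 229 149  99 131 227 251 252]
 [153 232 250 248 232 209 228 249 253 253]
 [ 70 154 238 252 252 252 252 253 253 253]
 [ 36  94 222 250 252 252 253 253 253 253]]
hole px [209.15949367 187.84050633] [461.5 299.3]
yaw 0.6413880486431244 [477.94113581 326.29879141] [434.83120421 294.10845189]
yaw 0.5635242261649098 [493.00984348 300.55036175] [449.77408568 273.23098754]
yaw 0.6166226971697258 [487.04509519 316.76741966] [440.77811493 283.97233603]
head [424.4 111.8]
barL [383.9 133.7]
barR [383.4  92.9]
hingeL [420.8 133.1]
hingeR [418.5  92.2]
bTL [452.3 134.4]
bTR [449.2  82.5]
bBR [397.6  86.1]
[[ 75 155 203 201 186 182 169 157 155 154 142 132 120 110 107 106 103 104
   94  73  66  57]
 [ 93 213 242 243 242 242 242 241 241 240 240 239 230 220 219 218 205 195
  177 156 146 111]
 [ 95 219 245 246 246 246 246 246 246 246 2
[... 3021 characters left out ...]
283325195)
block top 0.53 [278.9, 192.0, 296.3, 214.8] ((287.0, 204.0), (22.0, 18.0), 90.0)
block side 0.68 [264.9, 218.6, 281.9, 242.9] ((273.0, 232.5), (23.0, 18.0), 90.0)
loop top 0.42 [277.5, 204.0, 298.4, 220.4] ((286.3365783691406, 213.11480712890625), (17.278785705566406, 13.286575317382812), 3.5763344764709473)
loop side 0.39 [256.2, 216.5, 269.9, 232.7] ((261.9769287109375, 224.31536865234375), (14.383750915527344, 4.385290145874023), 37.87498474121094)
[ 502.64688126 -196.76444689    0.        ]
garlic [426.4362092  102.42757418   0.        ]
garlic [340.62422782 420.99940709   0.        ]
onion [347.62161501 527.36109552   0.        ]
onion [332.32053028 520.32867675   0.        ]
```

Request:
{"name": "arm_command", "arguments": {
  "commands": [0.7,-0.9,0,0,0,0.8,0.7,-0.9,0,0,0,0.8,0.7,-0.9,0,0,0,0.8,0.7,-0.9,0,0,0,0.8,1,-0.9,0,0,0,0,1,-0.9,0,0,0,0,1,-0.9,0,0,0,0,1,-0.9,0,0,0,0],
  "hand": -0.2,
  "grip_force": 30
}}

```text
t: 2.62
eef_pos: [365.5, -453.1, 214.2]
tcp_rot: [3.141, -0.044, 0.0]
wrist_force: [0.5, -1.3, 0.4]
grip_width: 54.9
grip_force: 0.0
```

Request:
{"name": "arm_command", "arguments": {
  "commands": [0.3,-1,0,0,0,0,0.3,-1,0,0,0,0,0.3,-1,0,0,0,0,0.3,-1,0,0,0,0,0.3,-1,0,0,0,0,0.3,-1,0,0,0,0,0,-1,0,0,0,0,0,-1,0,0,0,0]
}}

```text
t: 3.28
eef_pos: [425.2, -214.7, 214.1]
tcp_rot: [3.141, -0.043, 0.001]
wrist_force: [1.1, -0.8, -0.2]
grip_width: 54.9
grip_force: 0.0
```

Request:
{"name": "arm_command", "arguments": {
  "commands": [0,-1,0,0,0,0,0,-1,0,0,0,0,0,-1,0,0,0,0,0,-1,0,0,0,0,0,-1,0,0,0,0,0,-1,0,0,0,0,0,-1,0,0,0,0,0,-1,0,0,0,0]
}}

```text
t: 3.95
eef_pos: [431.4, 25.3, 214.2]
tcp_rot: [-3.141, 0.043, -0.001]
wrist_force: [-0.1, 0.3, -0.2]
grip_width: 54.8
grip_force: 0.0
```

```bash
python3 - <<'E'
from h import *
g=cv2.cvtColor(cv2.imread("pics/top0.png"),cv2.COLOR_BGR2GRAY).astype(np.float32)
T=cams.get_image("top")
c=np.array([209.16,187.84])
for it,yaw in enumerate((.6,)):
  # image direction of shaft
  for sgn in(-1,1):
    P=[]
    for s in np.arange(-18,16,1.0):
      best=[]
      vals=[];ts=np.arange(7,18,.25)
      for t in ts:
        X=np.array([461.5-s*-1*np.cos(yaw)*1,299.3+s*np.sin(yaw),74])+sgn*t*np.array([-np.sin(yaw),np.cos(yaw),0])
        p=proj(X,T); vals.append(cv2.getRectSubPix(g,(1,1),(float(p[0]),float(p[1])))[0,0])
      vals=np.array(vals); i=np.where(vals<160)[0]
      if len(i): P.append((s,ts[i[0]]))
    P=np.array(P); f=np.polyfit(P[:,0],P[:,1],1); res=P[:,1]-np.polyval(f,P[:,0]); k=abs(res)<1; f=np.polyfit(P[k,0],P[k,1],1)
    print(sgn,"yaw",yaw+sgn*f[0],"half",f[1],k.sum(),len(P),np.round(P[:,1],1))
  vals=[]
  for s in np.arange(-40,-15,1.):
      X=np.array([461.5+s*np.cos(yaw),299.3+s*np.sin(yaw),74]); p=proj(X,T); vals.append(int(cv2.getRectSubPix(g,(1,1),(float(p[0]),float(p[1])))[0,0]))
  print(vals)
E
```

```text
-1 yaw 0.6363636363636367 half 13.077807486631007 34 34 [13.  13.2 13.5 13.8 14.  14.  14.  13.8 13.5 13.5 13.2 13.2 13.2 13.
 13.2 13.2 13.2 13.2 13.2 13.  13.  12.8 12.8 12.8 12.8 12.8 12.8 12.8
 13.  12.8 12.8 12.8 12.5 12.2]
1 yaw 0.6326585179526354 half 12.95339954163483 34 34 [12.8 12.8 12.5 12.2 12.2 12.  12.2 12.2 12.5 12.8 12.8 13.  13.2 13.2
 13.  12.8 12.5 12.5 12.5 12.8 13.  13.2 13.2 13.5 13.8 13.8 13.5 13.2
 13.  13.  13.  13.2 13.2 13.5]
[60, 59, 57, 55, 52, 50, 48, 46, 43, 45, 51, 67, 90, 120, 157, 196, 222, 236, 246, 251, 252, 252, 252, 252, 253]
```

Request:
{"name": "arm_command", "arguments": {
  "commands": [-0.1,-0.945,0,0,0,0,-0.1,-0.945,0,0,0,0,-0.1,-0.945,0,0,0,0,0,0,1,0,0,0,0,0,1,0,0,0,0,0,1,0,0,0,0,0,0.5,0,0,0,0,0,0,0,0,0]
}}

```text
t: 4.67
eef_pos: [422.9, 108.7, 106.2]
tcp_rot: [3.14, -0.043, -0.008]
wrist_force: [-0.5, -0.1, -0.4]
grip_width: 54.7
grip_force: 0.0
```

```bash
python3 - <<'E'
from h import *
S=shots(); print(r.get_state()["eef_pos"])
a=cv2.resize(S["top"]["frame"][170:240,250:330],(560,490),interpolation=cv2.INTER_CUBIC)
b=cv2.resize(S["side"]["frame"][180:250,240:310],(490,490),interpolation=cv2.INTER_CUBIC)[:,:240*2]
cv2.imwrite("pics/g1.png",cv2.resize(np.hstack([a,b]),(800,377)))
E
```

```text
[424.92867822 109.05967618 109.17880408]
```

View pics/g1.png

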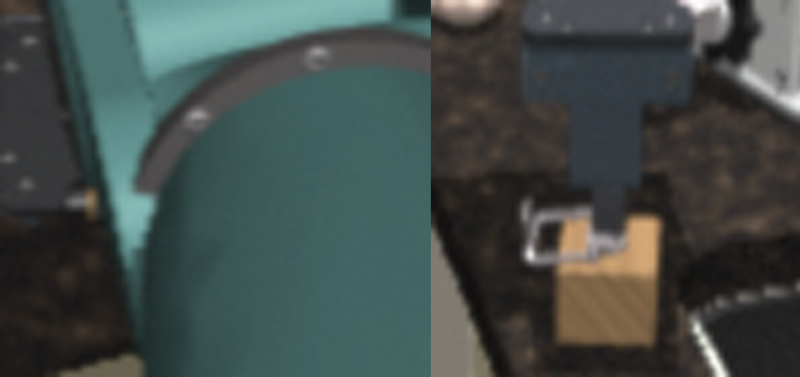

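The top camera is blocked by the arm. In the side crop (right half) the finger at x≈605 stands right over the pin head at x≈608, and the loop is clear on the left. I'll go down and grip.

Request:
{"name": "arm_command", "arguments": {
  "commands": [0,-0.05,0.8,0,0,0,0,0,0.6,0,0,0,0,0,0.23,0,0,0,0,0,0,0,0,0,0,0,0,0,0,0]
}}

```text
t: 5.18
eef_pos: [425.6, 110.7, 61.1]
tcp_rot: [-3.141, 0.043, -0.001]
wrist_force: [0.8, -0.1, -0.1]
grip_width: 54.5
grip_force: 0.0
```

Request:
{"name": "arm_command", "arguments": {
  "commands": [0,0,0,0,0,0,0,0,0,0,0,0,0,0,0,0,0,0,0,0,0,0,0,0,0,0,0,0,0,0,0,0,0,0,0,0,0,0,0,0,0,0],
  "hand": 1,
  "grip_force": 30
}}

```text
t: 5.77
eef_pos: [424.9, 110.8, 60.1]
tcp_rot: [-3.141, 0.044, 0.0]
wrist_force: [-1.3, 6.1, 1.6]
grip_width: 13.8
grip_force: 29.9
```

Request:
{"name": "arm_command", "arguments": {
  "commands": [0,0,-0.5,0,0,0,0,0,-0.8,0,0,0,0,0,-1,0,0,0,0,0,-0.9,0,0,0,0.15,-0.9,0,0,0,0,0.15,-0.9,0,0,0,0,0.15,-0.9,0,0,0,0,0.15,-0.9,0,0,0,0]
}}

```text
t: 6.43
eef_pos: [445.9, 219.3, 156.2]
tcp_rot: [-3.141, 0.044, -0.001]
wrist_force: [0.3, -0.1, -0.9]
grip_width: 14.1
grip_force: 30.0
```

Request:
{"name": "arm_command", "arguments": {
  "commands": [0.15,-0.9,0,0,0,0,0.15,-0.9,0,0,0,0,0.15,-0.9,0,0,0,0,0,0,0,0,0,-0.9,0,0,0,0,0,-0.9,0,0,0,0,0,-0.9,0,0,0,0,0,-0.9,0,0,0,0,0,-0.9]
}}

```text
t: 7.1
eef_pos: [461.3, 298.6, 155.8]
tcp_rot: [3.088, 0.577, -0.001]
wrist_force: [0.3, -0.4, -0.8]
grip_width: 13.7
grip_force: 30.0
```

Request:
{"name": "arm_command", "arguments": {
  "commands": [0,0,0,0,0,-0.9,0,0,0,0,0,-0.9,0,0,0,0,0,-0.9,0,0,0,0,0,-0.34,0,0,0,0,0,0,0,0,0,0,0,0]
}}

```text
t: 7.6
eef_pos: [461.5, 298.6, 155.8]
tcp_rot: [2.987, 0.972, -0.001]
wrist_force: [-0.2, 0.3, -0.8]
grip_width: 13.9
grip_force: 30.0
```

```bash
python3 - <<'E'
from h import *
S=shots(); s=r.get_state(); p=s["eef_pos"];R=Ro.from_rotvec(s["tcp_rot"]).as_matrix(); print(p,np.arctan2(R[1,0],R[0,0]),R[:,2])
o=[250,140]
a=cv2.resize(S["side"]["frame"][140:215,250:330],(640,600),interpolation=cv2.INTER_CUBIC)
cv2.imwrite("pics/i1.png",a)
cv2.imwrite("pics/i1full.png",S["side"]["frame"])
for nm,X in[("tip",p-[0,0,51.1]),("collar",p-[0,0,15.1]),("hole",[461.5,299.3,74])]:
    print(nm,(proj(X,S["side"])-o+.5)*8)
lm(S,["hole_mid","pin_collar","pin_grip"])
T=S["top"]; print([int(T["frame"][int(q[1]),int(q[0])].mean()) for q in [proj([461.5,299.3,74],T)]])
E
```

```text
[461.47578862 298.6375336  155.94228412] 0.6293571200964464 [-2.15669147e-04 -1.30696011e-04 -9.99999968e-01]
tip [262.95084712 270.77995228]
collar [264.96149644 186.8485808 ]
hole [261.25146593 339.78236956]
hole_mid side [285.  182.7] 0.87 | 
pin_collar side [281.7 162.4] 0.57 | 
pin_grip side [285.9 148.5] 0.52 | 
[101]
```

View pics/i1.png

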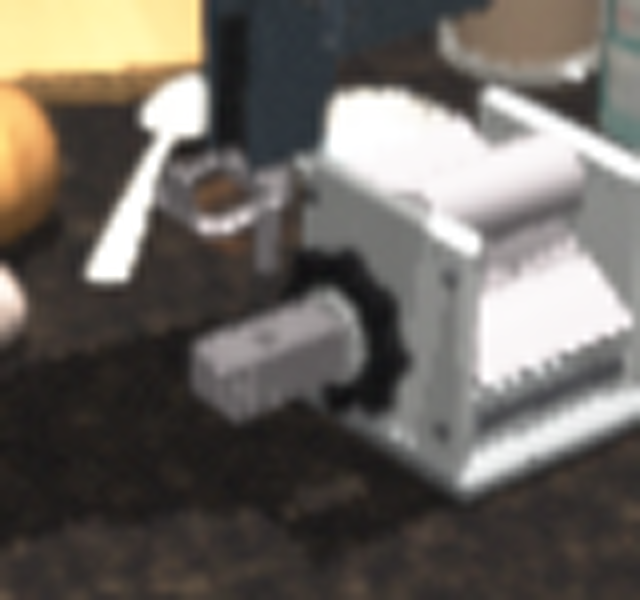

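The side crop shows the shank tip at (265,272), against a projected (263,271). The hole is at (264,336), against a projected (261,340). The two agree to about 1 mm, so I'll lower to just above the hole and check again.

Request:
{"name": "arm_command", "arguments": {
  "commands": [0.014,-0.019,0.4,0,0,0,0,0,0.4,0,0,0,0,0,0.05,0,0,0,0,0,0,0,0,0]
}}

```text
t: 8.33
eef_pos: [460.8, 298.9, 129.0]
tcp_rot: [2.986, 0.974, -0.004]
wrist_force: [-0.1, 0.3, -1.9]
grip_width: 13.6
grip_force: 30.0
```

```bash
python3 - <<'E'
from h import *
s=r.get_state(); p=s["eef_pos"]; print(p,s["wrist_force"])
S={"side":cams.get_image("side")}; F=S["side"]["frame"]; o=[266,160]
a=cv2.resize(F[160:200,266:306],(600,600),interpolation=cv2.INTER_CUBIC)
for X,c in((p-[0,0,51.1],(0,0,255)),([461.5,299.3,74],(0,255,0))):
    q=(proj(X,S["side"])-o+.5)*15; print(q)
cv2.imwrite("pics/i2.png",a)
E
```

```text
[460.75450198 298.89120383 128.9587549 ] [-0.05238307  0.33175199 -1.89655474]
[246.73397048 321.91816728]
[249.84649862 337.09194293]
```

View pics/i2.png

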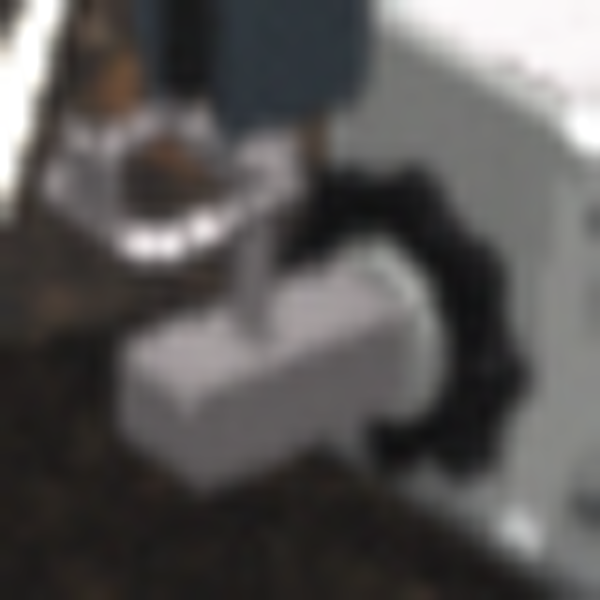

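The tip at (252,332) now hides the hole, expected at about (255,333), so it is roughly 0.6 mm short in x. I'll correct that and lower gently.

Request:
{"name": "arm_command", "arguments": {
  "commands": [0.024,0,0,0,0,0,0,0,0,0,0,0,0,0,0.06,0,0,0,0,0,0.06,0,0,0,0,0,0.03,0,0,0,0,0,0.03,0,0,0,0,0,0,0,0,0]
}}

```text
t: 8.97
eef_pos: [462.1, 299.7, 125.0]
tcp_rot: [2.987, 0.974, -0.0]
wrist_force: [-0.1, -0.2, -1.1]
grip_width: 14.1
grip_force: 30.0
```

Request:
{"name": "arm_command", "arguments": {
  "commands": [0,0,0.03,0,0,0,0,0,0.03,0,0,0,0,0,0.03,0,0,0,0,0,0,0,0,0]
}}

```text
t: 9.3
eef_pos: [462.1, 299.7, 122.2]
tcp_rot: [2.987, 0.974, -0.0]
wrist_force: [-0.4, -0.8, 0.1]
grip_width: 13.7
grip_force: 30.0
```

Request:
{"name": "arm_command", "arguments": {
  "commands": [0,0,0.03,0,0,0,0,0,0.03,0,0,0,0,0,0.03,0,0,0,0,0,0.03,0,0,0,0,0,0,0,0,0]
}}

```text
t: 9.72
eef_pos: [462.1, 299.8, 118.6]
tcp_rot: [2.987, 0.974, -0.0]
wrist_force: [-0.5, 0.2, -1.5]
grip_width: 14.1
grip_force: 30.0
```

Request:
{"name": "arm_command", "arguments": {
  "commands": [0,0,0.05,0,0,0,0,0,0.05,0,0,0,0,0,0.06,0,0,0,0,0,0.06,0,0,0,0,0,0.06,0,0,0,0,0,0.06,0,0,0,0,0,0.06,0,0,0,0,0,0,0,0,0]
}}

```text
t: 10.38
eef_pos: [462.0, 299.7, 106.4]
tcp_rot: [2.987, 0.974, -0.001]
wrist_force: [-0.4, 0.1, -1.0]
grip_width: 13.6
grip_force: 30.0
```

Request:
{"name": "arm_command", "arguments": {
  "commands": [0,0,0.07,0,0,0,0,0,0.07,0,0,0,0,0,0.07,0,0,0,0,0,0.07,0,0,0,0,0,0.07,0,0,0,0,0,0.07,0,0,0,0,0,0.05,0,0,0,0,0,0,0,0,0]
}}

```text
t: 11.05
eef_pos: [462.1, 299.7, 92.4]
tcp_rot: [2.987, 0.974, -0.001]
wrist_force: [-0.2, -0.3, -1.5]
grip_width: 14.1
grip_force: 30.0
```

Request:
{"name": "arm_command", "arguments": {
  "commands": [0,0,0.03,0,0,0,0,0,0.03,0,0,0,0,0,0.03,0,0,0,0,0,0,0,0,0,0,0,0,0,0,0]
}}

```text
t: 11.47
eef_pos: [462.2, 299.8, 90.0]
tcp_rot: [-2.987, -0.974, -0.0]
wrist_force: [1.3, -0.3, -0.5]
grip_width: 13.6
grip_force: 30.0
```

Request:
{"name": "arm_command", "arguments": {
  "commands": [0,0,0.02,0,0,0,0,0,0.02,0,0,0,0,0,0,0,0,0,0,0,0,0,0,0]
}}

```text
t: 11.8
eef_pos: [462.3, 299.9, 89.0]
tcp_rot: [-2.987, -0.974, -0.0]
wrist_force: [-1.6, -0.2, 2.7]
grip_width: 13.6
grip_force: 30.0
```

Request:
{"name": "arm_command", "arguments": {
  "commands": [0,0,0,0,0,0,0,0,0,0,0,0,0,0,0,0,0,0,0,0,0,0,0,0,0,0,0,0,0,0,0,0,0,0,0,0],
  "hand": -0.2
}}

```text
t: 12.3
eef_pos: [462.2, 299.8, 88.8]
tcp_rot: [2.987, 0.974, -0.0]
wrist_force: [0.2, 0.6, -0.2]
grip_width: 51.2
grip_force: 0.0
```

Request:
{"name": "arm_command", "arguments": {
  "commands": [0,0,-0.8,0,0,0,0,0,-0.9,0,0,0,0,0,-0.8,0,0,0,0,0,0,0,0,0]
}}

```text
t: 12.63
eef_pos: [464.2, 301.0, 168.2]
tcp_rot: [-2.985, -0.974, -0.009]
wrist_force: [1.6, 0.2, 0.7]
grip_width: 54.7
grip_force: 0.0
```

```bash
python3 - <<'E'
from h import *
s=r.get_state(); p=s["eef_pos"]; print(s["t"],p,s["grip_width"])
S={"side":cams.get_image("side")}; F=S["side"]["frame"]
o=[256,155]
cv2.imwrite("pics/h1.png",cv2.resize(F[155:205,256:316],(720,600),interpolation=cv2.INTER_CUBIC))
c,sn=np.cos(.63),np.sin(.63); H=np.array([462.1,299.7,0])
P=lambda x,y,z:(proj(H+[c*x-sn*y,sn*x+c*y,z],S["side"])-o+.5)*12
for n,X in dict(collarL=(-10,0,74),collarR=(10,0,74),headtop=(0,0,115),bar157=(-40.5,0,80),tabtip157=(-40.5,0,100),tabtip14=(-40-3.4,0,74.3+19.7)).items(): print(n,P(*X).round())
lm(S,["pin_collar","loop_bar"])
E
```

```text
12.6333 [464.22102573 301.01944383 168.17012773] 54.685551196192606
collarL [292. 341.]
collarR [352. 317.]
headtop [326. 189.]
bar157 [199. 357.]
tabtip157 [199. 288.]
tabtip14 [190. 312.]
pin_collar side [283.9 178.7] 0.54 | 
loop_bar side [271.5 184.9] 0.4 |
```

View pics/h1.png

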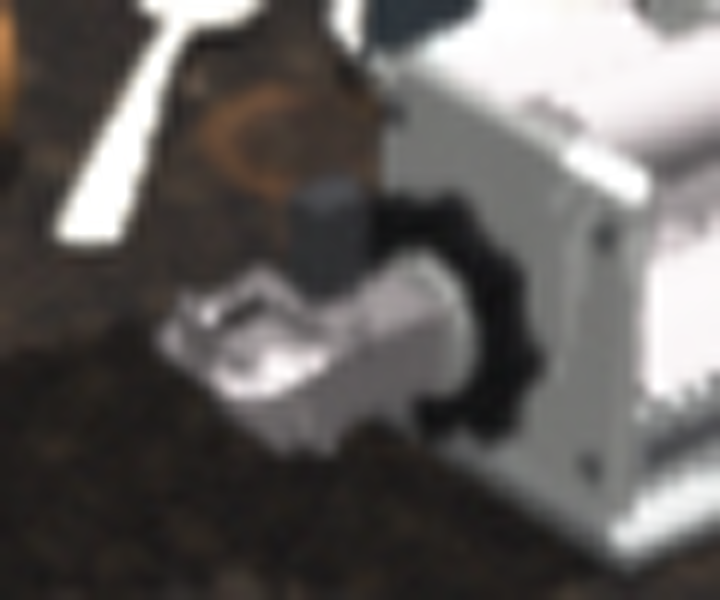

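The picture shows the head upright (top at (335,185)), with the collar on the shaft and the loop open out past the shaft end (tab near (180,320)). I'll shut the fingers and press down on the tab from above.

Request:
{"name": "arm_command", "arguments": {
  "commands": [-0.75,0,0,0,0,0,-0.75,0,0,0,0,0,0,0,0,0,0,0,0,0,0,0,0,0,0,0,0,0,0,0,0,0,0,0,0,0,0,0,0,0,0,0,0,0,0,0,0,0],
  "hand": 1
}}

```text
t: 13.45
eef_pos: [426.2, 273.5, 163.7]
tcp_rot: [2.987, 0.974, -0.0]
wrist_force: [0.9, 0.3, 0.1]
grip_width: 4.6
grip_force: 0.0
```

Request:
{"name": "arm_command", "arguments": {
  "commands": [0,0,0.8,0,0,0,0,0,0.7,0,0,0,0,0,0.3,0,0,0,0,0,0,0,0,0,0,0,0,0,0,0]
}}

```text
t: 13.87
eef_pos: [425.9, 273.3, 109.9]
tcp_rot: [2.987, 0.974, -0.001]
wrist_force: [-0.3, -0.1, 0.6]
grip_width: 0.6
grip_force: 0.0
```

```bash
python3 - <<'E'
from h import *
s=r.get_state(); p=s["eef_pos"]; c,sn=np.cos(.63),np.sin(.63); d=p-[462.1,299.7,0]
print(s["t"],p,s["grip_width"],"roller xy",c*d[0]+sn*d[1],-sn*d[0]+c*d[1],s["wrist_force"])
E
```

```text
13.8667 [425.88854515 273.33421765 109.92299457] 0.6221444919653811 roller xy -44.79311409651402 0.0295113855404594 [-0.30950984 -0.06765117  0.57908336]
```

Now press down slowly.

Request:
{"name": "arm_command", "arguments": {
  "commands": [0,0,0.1,0,0,0,0,0,0.1,0,0,0,0,0,0.1,0,0,0,0,0,0.1,0,0,0,0,0,0.1,0,0,0,0,0,0,0,0,0]
}}

```text
t: 14.37
eef_pos: [425.6, 273.1, 94.4]
tcp_rot: [2.987, 0.974, -0.001]
wrist_force: [0.1, -0.2, 0.5]
grip_width: 0.4
grip_force: 0.1
```

Request:
{"name": "arm_command", "arguments": {
  "commands": [0,0,0.1,0,0,0,0,0,0.1,0,0,0,0,0,0.1,0,0,0,0,0,0.1,0,0,0,0,0,0.1,0,0,0,0,0,0,0,0,0]
}}

```text
t: 14.87
eef_pos: [425.6, 273.1, 79.2]
tcp_rot: [2.987, 0.974, -0.001]
wrist_force: [-0.7, -1.0, -1.1]
grip_width: 0.6
grip_force: 0.1
```

Request:
{"name": "arm_command", "arguments": {
  "commands": [0,0,0.1,0,0,0,0,0,0.1,0,0,0,0,0,0.1,0,0,0,0,0,0.1,0,0,0,0,0,0,0,0,0]
}}

```text
t: 15.28
eef_pos: [425.7, 273.2, 67.3]
tcp_rot: [2.987, 0.974, -0.001]
wrist_force: [1.0, 0.7, 0.3]
grip_width: 0.6
grip_force: 0.3
```

```bash
python3 - <<'E'
from h import *
s=r.get_state(); print(s["eef_pos"],s["wrist_force"])
F=cams.get_image("side")["frame"]
cv2.imwrite("pics/l1.png",cv2.resize(F[155:205,256:316],(720,600),interpolation=cv2.INTER_CUBIC))
E
```

```text
[425.69833193 273.19567164  67.30250895] [0.95311632 0.73888995 0.33999258]
```

View pics/l1.png

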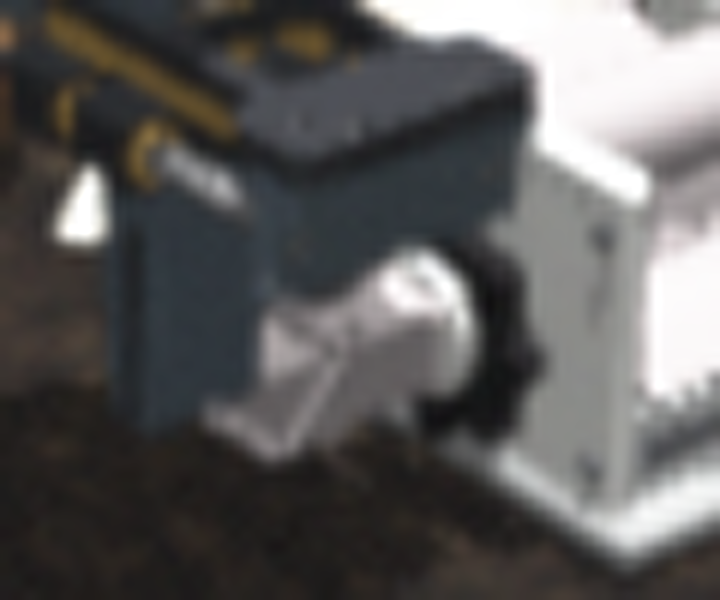

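The crop shows the loop swung most of the way down (leg from (335,345) to (285,450)), with the finger clear of the end face. I'll go on in small steps.

Request:
{"name": "arm_command", "arguments": {
  "commands": [0,0,0.06,0,0,0,0,0,0.06,0,0,0,0,0,0.06,0,0,0,0,0,0.06,0,0,0,0,0,0,0,0,0]
}}

```text
t: 15.75
eef_pos: [426.3, 273.5, 60.6]
tcp_rot: [-2.987, -0.974, -0.001]
wrist_force: [2.7, 0.9, 2.5]
grip_width: 0.3
grip_force: 1.5
```

Request:
{"name": "arm_command", "arguments": {
  "commands": [0,0,0.05,0,0,0,0,0,0.05,0,0,0,0,0,0.05,0,0,0,0,0,0,0,0,0]
}}

```text
t: 16.08
eef_pos: [425.6, 273.1, 55.8]
tcp_rot: [2.987, 0.974, -0.001]
wrist_force: [0.4, 1.4, 1.7]
grip_width: 0.6
grip_force: 1.4
```

Request:
{"name": "arm_command", "arguments": {
  "commands": [0,0,0.04,0,0,0,0,0,0.04,0,0,0,0,0,0.04,0,0,0,0,0,0,0,0,0]
}}

```text
t: 16.42
eef_pos: [426.0, 273.4, 52.5]
tcp_rot: [-2.987, -0.974, -0.001]
wrist_force: [1.8, 2.6, 3.5]
grip_width: 0.5
grip_force: 2.3
```

```bash
python3 - <<'E'
from h import *
s=r.get_state(); print(s["eef_pos"],s["wrist_force"])
F=cams.get_image("side")["frame"]
cv2.imwrite("pics/l2.png",cv2.resize(F[155:205,256:316],(720,600),interpolation=cv2.INTER_CUBIC))
E
```

```text
[425.99665276 273.36353771  52.45496239] [1.77089982 2.56000417 3.53112478]
```

View pics/l2.png

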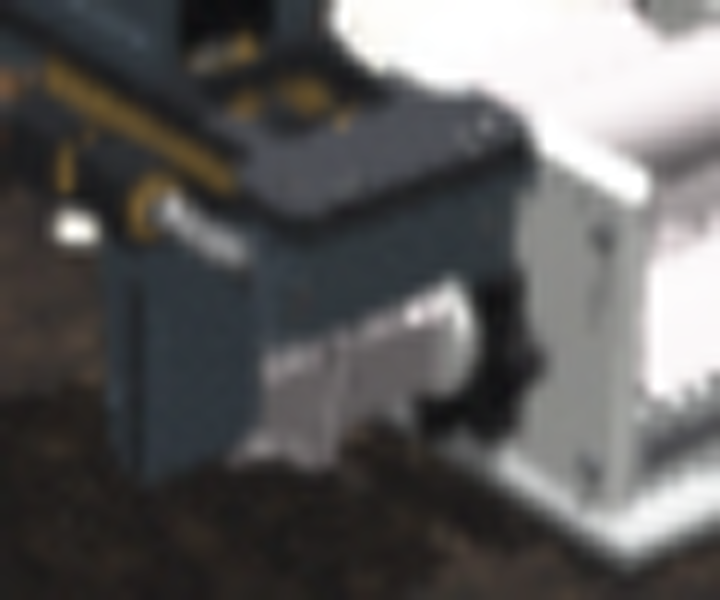

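The leg now runs from (340,345) to (325,460), nearly vertical. I'll press a few mm more to be sure of the snap.

Request:
{"name": "arm_command", "arguments": {
  "commands": [0,0,0.04,0,0,0,0,0,0.04,0,0,0,0,0,0,0,0,0]
}}

```text
t: 16.72
eef_pos: [426.6, 273.8, 50.4]
tcp_rot: [-2.986, -0.974, -0.003]
wrist_force: [4.6, 3.2, 6.9]
grip_width: 0.7
grip_force: 3.6
```

Request:
{"name": "arm_command", "arguments": {
  "commands": [0,0,0.04,0,0,0,0,0,0.04,0,0,0,0,0,0,0,0,0]
}}

```text
t: 16.97
eef_pos: [427.3, 274.1, 48.4]
tcp_rot: [-2.986, -0.974, -0.005]
wrist_force: [5.0, 3.9, 10.1]
grip_width: 0.5
grip_force: 5.0
```

Request:
{"name": "arm_command", "arguments": {
  "commands": [0,0,-0.2,0,0,0,-0.1,0,-0.8,0,0,0,0,0,-1,0,0,0,0,0,-1,0,0,0,0,0,-0.8,0,0,0,0,0,0,0,0,0]
}}

```text
t: 17.47
eef_pos: [424.6, 272.2, 165.6]
tcp_rot: [-2.986, -0.974, -0.006]
wrist_force: [1.2, 0.3, 1.2]
grip_width: 0.4
grip_force: 0.0
```

```bash
python3 - <<'E'
from h import *
s=r.get_state(); print(s["eef_pos"],s["wrist_force"])
S={"side":cams.get_image("side")}; F=S["side"]["frame"];o=[256,155]
cv2.imwrite("pics/l3.png",cv2.resize(F[155:205,256:316],(720,600),interpolation=cv2.INTER_CUBIC))
c,sn=np.cos(.63),np.sin(.63); H=np.array([462.1,299.7,0])
P=lambda x,y,z:(proj(H+[c*x-sn*y,sn*x+c*y,z],S["side"])-o+.5)*12
print("hingeR",P(-7,-19,80).round())
for th in(.0,.2,.35,.5,.6,.8):
    b=np.array([-7-33.5*np.sin(th),-19,80-33.5*np.cos(th)]); 
    t=np.array([-7-33.5*np.sin(th)-20*np.cos(th),0,80-33.5*np.cos(th)+20*np.sin(th)]); print(th,"legend",P(*b).round(),"tabtip",P(*t).round())
lm(S,["loop_bar","loop_hinge"])
E
```

```text
[424.56768481 272.19368951 165.58821465] [1.20950291 0.31477287 1.21410705]
hingeR [348. 347.]
0.0 legend [345. 459.] tabtip [239. 453.]
0.2 legend [325. 465.] tabtip [220. 445.]
0.35 legend [311. 466.] tabtip [208. 436.]
0.5 legend [297. 465.] tabtip [198. 424.]
0.6 legend [289. 463.] tabtip [192. 414.]
0.8 legend [273. 454.] tabtip [185. 393.]
loop_bar side [282.2 191.3] 0.52 | 
loop_hinge side [278.4 182.5] 0.53 |
```

View pics/l3.png

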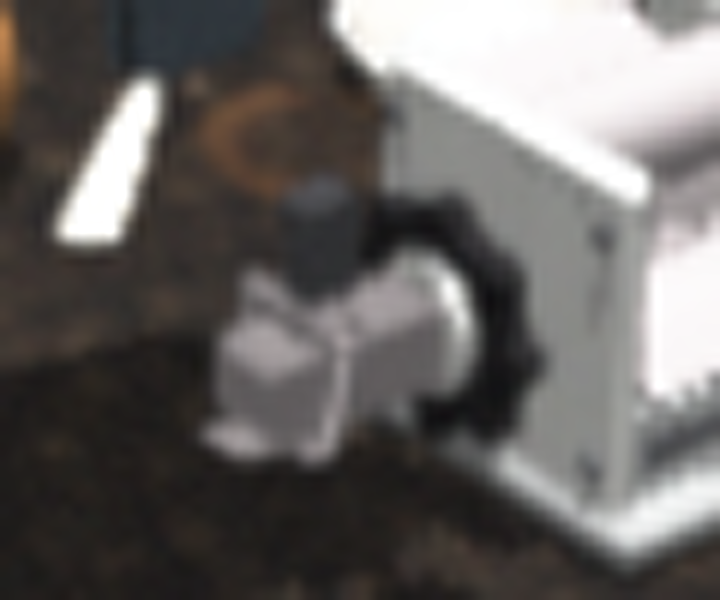

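```bash
python3 - <<'E'
from h import *
S=cams.get_image("side");g=cv2.cvtColor(S["frame"],cv2.COLOR_BGR2GRAY).astype(np.float32);o=[256,155]
c,sn=np.cos(.63),np.sin(.63); H=np.array([462.1,299.7,0])
P=lambda x,y,z:(proj(H+[c*x-sn*y,sn*x+c*y,z],S)-o+.5)*12
print("shaft end corner low R",P(-26,-12,50).round(),"top R",P(-26,-12,74).round(),"top L",P(-26,12,74).round())
for tilt in(0,.05):
  for th in(.15,.25,.35,.5):
    a=th+tilt*0
    def Q(x,y,z): # tilt about hole top toward -x
        return P(x-tilt*(z-62),y,z+tilt*x*-1*0)
    B=lambda s,y:Q(-7-33.5*np.sin(a)-s*np.cos(a),y,80-33.5*np.cos(a)+s*np.sin(a))
    print(tilt,th,"leg hinge",Q(-7,-19,80).round(),"end",B(0,-19).round(),"tab L",B(20,8).round(),"tab R",B(20,-8).round())
u=cv2.resize(g,None,fx=12,fy=12,interpolation=cv2.INTER_CUBIC)[155*12:,256*12:]
# leg ridge: brightest column per row
for y in range(350,470,10):
    row=u[y,270:380]; print(y,270+int(row.argmax()),int(row.max()),end='; ')
E
```

```text
shaft end corner low R [271. 459.] top R [273. 379.] top L [214. 341.]
0 0.15 leg hinge [348. 347.] end [330. 464.] tab L [206. 434.] tab R [244. 460.]
0 0.25 leg hinge [348. 347.] end [320. 465.] tab L [197. 429.] tab R [235. 455.]
0 0.35 leg hinge [348. 347.] end [311. 466.] tab L [189. 423.] tab R [227. 449.]
0 0.5 leg hinge [348. 347.] end [297. 465.] tab L [179. 411.] tab R [217. 437.]
0.05 0.15 leg hinge [346. 348.] end [332. 463.] tab L [207. 434.] tab R [246. 459.]
0.05 0.25 leg hinge [346. 348.] end [323. 464.] tab L [198. 429.] tab R [237. 454.]
0.05 0.35 leg hinge [346. 348.] end [313. 465.] tab L [190. 422.] tab R [228. 448.]
0.05 0.5 leg hinge [346. 348.] end [299. 464.] tab L [179. 411.] tab R [217. 436.]
350 278 162; 360 274 156; 370 341 144; 380 341 140; 390 340 136; 400 339 134; 410 334 135; 420 330 146; 430 329 150; 440 327 140; 450 325 124; 460 310 93;
```

```bash
python3 -c "
from bench import job; print(job.sign_off())"
```

```text
the job is handed in; nothing more can be done
None
```

The job is handed in: the pin is home in the cross hole and the loop looks snapped in under the shaft, at about 0.2 rad by the side camera. The gripper is clear of everything, and the judge's result was not shown.

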